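Press a bearing home with the ratchet vise

ROBOT

A 6-joint arm with a two-finger parallel gripper is mounted at the origin on the work surface. World frame = base frame: x ahead of the robot, y to its left, z up, the work surface at z = 0. Lengths are in mm, angles in rad, forces in N, time in s.
With the tool pointing down it reaches from about 350 to 775 mm from the base axis. Payload 7.3 kg.
Tool frame: the origin (TCP) lies at the very end of the fingers, on their centre line; the grasp point (between the pads) lies 19 mm behind it; x points along the fingers, z is the direction in which the jaws open and shut, and the axes are right-handed (so a half turn about x gives the same grasp; the last joint's range is limited). The gripper opens to 92 mm and grips with 3 to 60 N. Pads are 19 mm wide; open, the fingers measure 130 mm over their backs; the gripper's body (75 mm by 190 mm) begins 47 mm behind the grasp point.
Start: joints at [-1.383, 0.342, 1.524, -0, 1.275, -0.146], TCP at [172.031, -496.034, 226.741] pointing down, gripper open.
Joint ranges: [-2.53, 2.53], [-0.77, 2.02], [0.04, 2.7], [-1, 4.14], [0.28, 2.66], [-3.11, 3.11]. Speed limits (rad/s): [2.57, 2.57, 3.14, 3.14, 3.14, 3.14].

INTERFACE

Orientations are given as [roll, pitch, yaw] about the fixed x, y, z axes, in that order (R = Rz(yaw) Ry(pitch) Rx(roll)).
In Python, from plant import * gives the robot as it stands.
- The arm moves only by the tool carry_out, never from a script. Its argument "rows" is a list of rows, each a list of 4 numbers: the shift along the world's x, y, z in mm, then the turn about the world's z in degrees. In form: [[x, y, z, twist], ...]. A call has 1 to 20 rows; each row is the pose to reach, as a shift and turn from the pose measured when the call began; what a row does not reach only later rows make up. A row lasts 1/12 s, in which the tool goes at most 41.7 mm and 7.16 degrees, less where a joint would pass 70% of its speed; a pose out of reach is approached as far as the arm can. A call with a gripper value outside its range is refused whole. "hand" is the finger opening in mm, from 0 to 91.8, set as the call begins (left out, the last holds). The fingers move at their own pace and stop on an object; the grip force is fixed at half the most. Time passes only in rows, so rows that repeat a pose let the fingers close. It gives the time, the measured TCP pose, the force and the opening at its end, in the units of the state.
- get_obs(): the state, without advancing time (a new reading comes with each control period).
- capture(name): name is "side" or "top"; returns the picture (480x640x3 uint8, red, green, blue); there is no depth.
- camera_info(name): a dict with "camera_matrix" (3x3 intrinsics, pixels), "dist" ([k1, k2, p1, p2, k3] as OpenCV has them; the pictures are not rectified), "pose" (4x4, takes a point from camera to world coordinates). Camera axes: x right, y down, z forward; pixel columns grow to the right and rows downward; lengths in mm; the calibration is good to about 2 mm. A picture is of the moment at which its call begins. camera_info takes no time and is no camera call.
- close_job(): hands the job in, once; it reports no verdict.
The state is a dict: "time": time; "joint_positions": joint angles; "dq": joint speeds; "tau": joint torques, N m; "tool_pos": TCP position; "tcp_rot": TCP orientation; "contact_force": force on the tool from outside, world axes, zero at the start; "moment": the same for the moment, N m; "grip_width": finger opening in mm.
Only numpy, scipy, OpenCV 4.12 (cv2) and the standard library are available. Lean on these libraries where they do the work, as an engineer would, in place of code of your own. Each camera call takes 0.05 s, during which the arm holds its last target. There are 200 camera calls.

TASK

Stand the angle grinder's gear case upright on the vise bed between the jaws, with its half-started bearing facing the moving jaw, and let go of it. Then work the ratchet handle back and forth to press the bearing in until it is fully home, flush with the case, stopping as soon as the handle goes hard, because heaving on it cracks the case. Leave the case standing in the vise, and leave the other things on the bench alone.

Things in the scene. Friction and masses are not known exactly. Their poses are not given: they have to be found in the camera images.
- case_center (a point): Angle-grinder gear case, loose, cast aluminium, 0.35 to 0.55 kg, 66 mm high, standing on its flat flange. This point: its centre, 33 mm above its underside. Grip it by its flat sides, 54 mm apart along its x axis (up to 50 mm high). Front to back (its y axis) 50 mm: -y is the front with the bearing, +y the flat back. z up. In the vise its axes lie along those of vise_seat.
- bearing_face (a point): Steel ball bearing, 32 mm outside diameter, 10 mm wide, started in the case's bore: centre of its outer face. It starts 4.5 to 6 mm proud of the case front (case and bearing together up to 56 mm front to back). A tight fit: it goes in (case's +y) only under about 250 N, from the vise.
- bore_mouth (a point): Centre of the bore's mouth in the case front, 25 mm in front (-y) of the case's centre line, 32 mm above its underside. The bearing is home (flush) when bearing_face meets this point.
- case_back (a point): Centre of the case's flat back, 25 mm behind (+y) its centre line, 32 mm above its underside; it goes against the fixed jaw. The moving jaw slides the case there by itself if it stands short of it.
- vise_seat (a point): Machine vise bolted to the bench, blue-grey cast iron, foot 180 by 205 mm. This point: on the bed, midway between the jaw faces as they start, 63 mm apart. Bed 60 mm above the bench; jaws 110 mm wide, rising 52 mm above the bed. y axis: from the moving jaw (-y) to the fixed jaw (+y); z up. The screw with the ratchet handle is at the -y end.
- fixed_jaw_face (a point): On the face of the fixed jaw, 31.5 mm along +y from the vise seat, 32 mm above the bed.
- moving_jaw_face (a point): On the face of the moving jaw, 32 mm above the bed. It starts 31.5 mm along -y from the vise seat and moves along +y, 15 mm a turn of the screw (2.4 mm per rad). From the start to bearing home it travels 13 mm, about five full strokes of the handle.
- jaw: The moving jaw as a whole (steel plate 110 by 52 mm on a cast block); this origin stands on the bench, under the middle of the jaw opening at the start, and moves along with the jaw.
- handle_pivot (a point): Centre of the ratchet head: the axis of screw and handle runs through it along the vise's y axis. 160 mm along -y from the vise seat, 45 mm above the bench.
- lever (a joint): Handle angle about the vise's y axis: 0 upright, + leans to the vise's +x (away from the robot), stops at -0.80 and 0.80 rad; stays where left. Going + it drives the jaw in; going back it clicks freely, notches 0.31 rad, a stroke may idle up to 0.4 rad. Force at the grip: under 3 N jaw free, 4 to 7 N pressing; from bearing home it climbs 2 N every 10 mm. Stop at 10 to 13 N; 16 N cracks the case.
- old_bearing: The worn-out bearing, a loose steel ring 32 mm across and 10 mm high, lying on the bench; not to be moved. Origin at the centre of its underside.
- guard_flange: Loose dark clamping ring, 44 mm across and 8 mm high; not to be moved. Origin at the centre of its underside.
- screwdriver_grip (a point): Handle of a loose screwdriver lying on the bench; not to be moved.
- tea_glass: Loose tea glass, 70 mm across and 100 mm high; not to be moved. Origin at the centre of its underside.
- wrench_grip (a point): Handle of a loose open-ended wrench lying flat on the bench; not to be moved.
- handle_grip (a point): Centre of the handle's revolving black grip, a cylinder 26 mm thick and 66 mm long, level, along the vise's y axis. It stands out to -y from the end of the lever rod, 150 mm from the pivot axis, 207 mm along -y from the vise seat. Take it from above with the fingers across it; it runs on a rigid arc about the pivot axis. The red plunger knob on the ratchet head is left alone.
There are look-alikes about, which are no part of the job. What is shaped like the part that bears case_center but orange is not meant.

How it is judged (in metres and radians):
On the way, in this order (a step that is already met when the one before it is completed fails the run):
1. The gear case stands upright on the vise bed between the jaws, bearing towards the moving jaw, let go (x of case_center in the frame of vise_seat between -0.03 and 0.03 m and y of case_center in the frame of vise_seat between -0.012 and 0.012 m and z of case_center in the frame of vise_seat between 0.028 and 0.036 m and y of bearing_face in the frame of vise_seat below -0.02 m and angle between case_center's own z axis and vertical below 0.1 rad and contact force between the fingers and gearcase below 0.1 N), for 0.2 s.
2. The bearing is pressed in to within 0.6 mm of flush (y of bearing_face in the frame of bore_mouth above -0.0006 m and y of bearing_face in the frame of vise_seat below 0 m), for 0.2 s.
At the end, for the whole second after the job is handed in: The bearing is within 0.6 mm of flush with the case front; the case stands upright (within 0.08 rad) and at rest on the vise bed, bearing towards the moving jaw, its back within 1.5 mm of the fixed jaw and its centre within 35 mm of the vise's middle line (all of step 2 and x of case_center in the frame of vise_seat between -0.035 and 0.035 m and y of case_back in the frame of fixed_jaw_face above -0.0015 m and z of case_center in the frame of vise_seat between 0.028 and 0.036 m and angle between case_center's own z axis and vertical below 0.08 rad and linear speed of gearcase below 0.02 m/s); the robot touches nothing.
It fails at once if The vise squeezes the case with more than 1000 N (about 17 N on the handle grip): the case cracks (contact force between jaw and gearcase above 1000 N).
It fails at once if A bystander (old bearing, clamping ring, screwdriver, tea glass or wrench) is moved by more than 30 mm (distance of any of old_bearing, guard_flange, screwdriver_grip, tea_glass, wrench_grip from where it was at the start of the episode above 0.03 m).
It also fails if it takes over 72 s, if anything falls off the work surface, if the arm or the gripper's body presses on something with over 40 N, if the wrist force passes 120 N, or if a joint passes its speed limit or range.

## Working session

There is one attempt and no reset: what is moved stays moved. The work goes in short steps, Python scripts to look and compute and a tool call to move; the robot and the scene stay as the last step left them, time stands still between calls to the robot, and variables do not carry over. Pictures are saved under pics/ and viewed, about 8 in all and at most 12, crops included, and the job is handed in when it is done.

Besides the shell and the picture viewer there is one more tool, called after "Request:" as name(argument=value, ...), one argument or row to a line, values as JSON. carry_out: Moves the arm, as the interface text tells. Its arguments: {"type":"object","properties":{"rows":{"type":"array"},"hand":{"type":"number"}},"required":["rows"]}

```bash
mkdir -p pics; ls; python3 - <<'E'
from plant import *
import cv2,numpy as np
for n in("top","side"):
    cv2.imwrite(f"pics/{n}0.png",capture(n)[:,:,::-1])
    c=camera_info(n); print(n,np.round(c["camera_matrix"],1).tolist(),c["dist"],np.round(c["pose"],3).tolist())
o=get_obs(); print({k:np.round(v,3).tolist() for k,v in o.items()})
E
```

```text
pics
top [[555.7, 0.0, 317.7], [0.0, 555.7, 234.6], [0.0, 0.0, 1.0]] [-0.06473542  0.          0.          0.          0.        ] [[0.035, -0.979, 0.203, 287.317], [-0.999, -0.036, 0.002, 32.272], [0.005, -0.203, -0.979, 1220.013], [0.0, 0.0, 0.0, 1.0]]
side [[497.5, 0.0, 328.6], [0.0, 497.5, 243.0], [0.0, 0.0, 1.0]] [-0.07791157  0.          0.          0.          0.        ] [[0.936, -0.212, 0.283, 184.623], [-0.353, -0.564, 0.747, -805.853], [0.001, -0.798, -0.602, 791.682], [0.0, 0.0, 0.0, 1.0]]
{'time': 0.1, 'joint_positions': [-1.383, 0.343, 1.525, -0.0, 1.275, -0.146], 'dq': [-0.0, -0.002, -0.002, -0.002, 0.0, -0.0], 'tau': [0.002, -43.201, -24.469, 0.072, 0.053, -0.0], 'tool_pos': [171.952, -495.657, 226.115], 'tcp_rot': [3.013, 1.569, 1.776], 'contact_force': [-0.319, 0.792, 0.12], 'moment': [0.002, -0.04, 0.058], 'grip_width': 92.193}
```

View pics/top0.png

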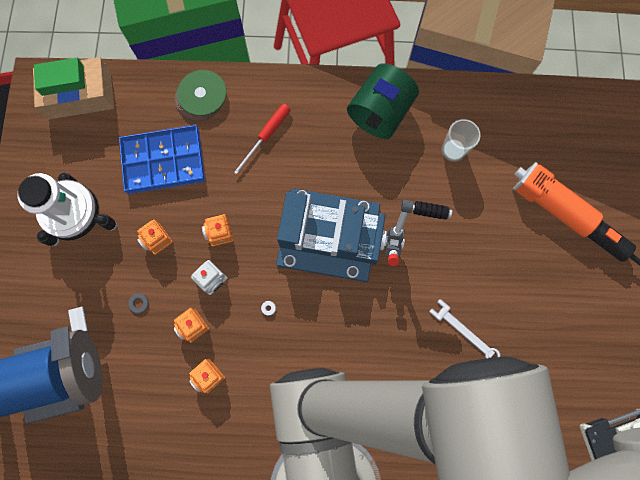

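View pics/side0.png

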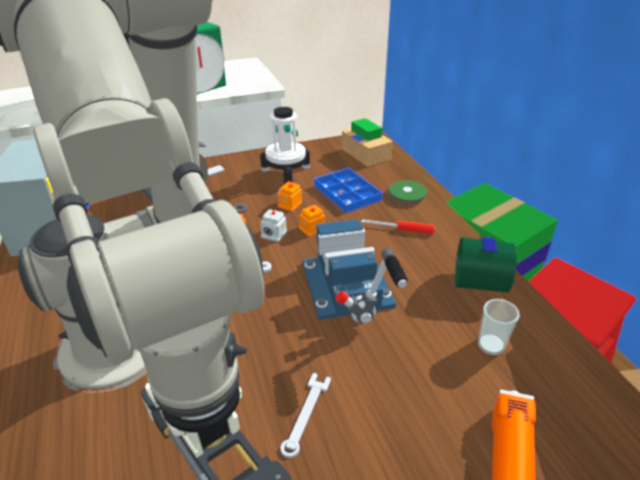

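Top view: the grey case is at (209,277), with the bearing apparently at lower right. Candidates: grey (209,277), orange (154,236), (217,229), (191,324) and (206,376). I choose the grey one; the orange ones are excluded by the description. The vise is at (330,235) with the handle grip at (432,211). Next, a close crop with both views in one sheet.

```bash
python3 - <<'E'
import cv2,numpy as np
t=cv2.imread("pics/top0.png");s=cv2.imread("pics/side0.png")
r=lambda im,x,y,w,h,W,H:cv2.resize(im[y:y+h,x:x+w],(W,H),interpolation=cv2.INTER_CUBIC)
a=np.hstack([r(t,185,253,50,50,300,300),r(s,250,200,50,50,300,300)])
b=np.hstack([r(t,270,180,100,75,400,300),r(t,350,180,110,100,400,300)]) 
a=cv2.copyMakeBorder(a,0,0,0,200,cv2.BORDER_CONSTANT)
cv2.imwrite("pics/crop1.png",np.vstack([a,b]))
E
```

```text
(no output)
```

View pics/crop1.png

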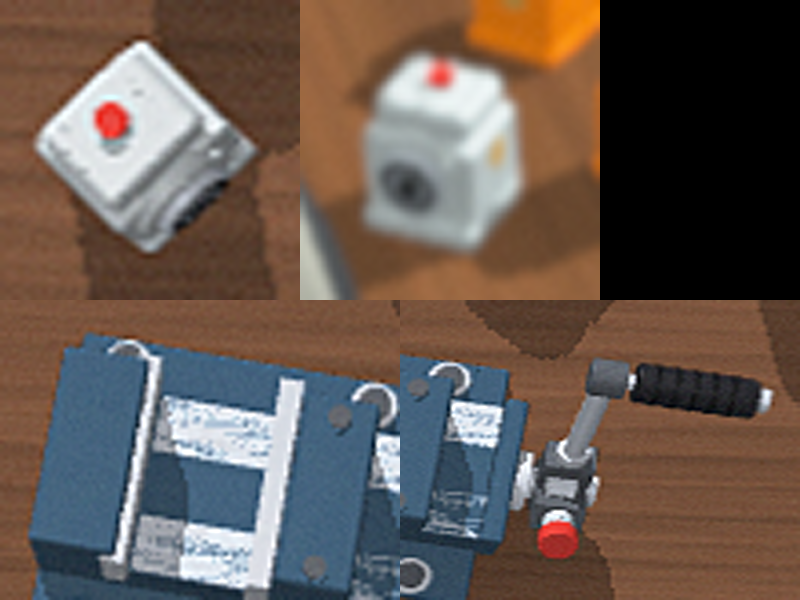

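Crop: the grey case has its bearing (dark ring) facing lower right in the top view, confirmed in the side view. Both jaw plates and the black grip are clear. Now I'll cast the read pixels.

```bash
cat >h.py <<'E'
from plant import *
import cv2,numpy as np
def ray(n,px):
    c=camera_info(n);u=cv2.undistortPoints(np.array([[px]],float),c["camera_matrix"],np.array(c["dist"])).ravel()
    P=np.array(c["pose"]);d=P[:3,:3]@np.array([u[0],u[1],1.]);return P[:3,3],d/np.linalg.norm(d)
def onz(n,px,z):
    o,d=ray(n,px);return o+d*(z-o[2])/d[2]
def two(pt,ps):
    (o,d),(p,e)=ray("top",pt),ray("side",ps)
    t=np.linalg.lstsq(np.c_[d,-e],p-o,rcond=None)[0];a,b=o+d*t[0],p+e*t[1]
    return (a+b)/2,np.linalg.norm(a-b)
def proj(n,p):
    c=camera_info(n);W=np.linalg.inv(np.array(c["pose"]));q=(W[:3,:3]@p+W[:3,3])
    return cv2.projectPoints(q[None],np.zeros(3),np.zeros(3),c["camera_matrix"],np.array(c["dist"]))[0].ravel()
E
python3 - <<'E'
from h import *
np.set_printoptions(precision=1,suppress=True)
A=lambda x,y:(185+x/6-.4,253+y/6-.4)      # crop a top
B=lambda x,y:(270+x/4-.4,180+(y-300)/4-.4)
C=lambda x,y:(350+(x-400)/400*110-.4,180+(y-300)/3-.4)
S=lambda x,y:(250+(x-300)/6-.4,200+y/6-.4)
print("case base",onz("top",A(150,250),0),onz("top",A(258,150),0))
print("case base side",onz("side",S(362,222),0),onz("side",S(475,250),0),onz("side",S(522,187),0))
print("cap",[onz("top",A(*p),66) for p in((140,42),(203,118),(118,207),(35,145))])
print("red dot",two(A(112,120),S(441,73)))
print("bearing c",two(A(203,208),S(408,185)))
print("fixed face",onz("top",B(161,358),112),onz("top",B(126,575),112))
print("moving face",onz("top",B(281,380),112),onz("top",B(246,590),112))
t=capture("top");s=capture("side")
print("knob",two(C(558,540),(342,297)))
for nm,p in(("gripL",C(635,383)),("gripR",C(760,397))): print(nm,[onz("top",p,z) for z in(150,195)])
print(two(((C(635,383)[0]+C(760,397)[0])/2,(C(635,383)[1]+C(760,397)[1])/2),(395,268)))
E
```

```text
case base [397.7 267.2   0. ] [435.9 230.    0. ]
case base side [393.3 267.6   0. ] [435.  229.5   0. ] [468.4 268.1   0. ]
cap [array([464.4, 263.3,  66. ]), array([438.4, 239.3,  66. ]), array([406.2, 266.8,  66. ]), array([426.7, 297.4,  66. ])]
red dot (array([435.9, 270.7,  68.2]), np.float64(0.6827733836398865))
bearing c (array([410.4, 243.1,  32.5]), np.float64(0.014108949413245617))
fixed face [601.8  53.5 112. ] [487.3  66.9 112. ]
moving face [592.3  -8.8 112. ] [481.7   5.9 112. ]
knob (array([ 473.3, -122. ,   94.6]), np.float64(0.8627401667067323))
gripL [array([ 571.6, -156. ,  150. ]), array([ 559.6, -148.1,  195. ])]
gripR [array([ 564.6, -224.9,  150. ]), array([ 552.9, -214.1,  195. ])]
(array([ 555.5, -181. ,  193.7]), np.float64(2.18606285221747))
```

```bash
python3 - <<'E'
from h import *
from scipy.spatial.transform import Rotation as R
o=get_obs();M=R.from_euler("xyz",o["tcp_rot"]).as_matrix();print(M.round(3),np.degrees(np.arctan2(M[1,2],M[0,2])),o["tool_pos"],o["joint_positions"])
E
```

```text
[[-0.     0.945  0.328]
 [ 0.001  0.328 -0.945]
 [-1.     0.    -0.001]] -70.87762022646628 [ 171.98306812 -495.78655335  226.32099704] [-1.38301336e+00  3.42438833e-01  1.52464838e+00  1.84608855e-05
  1.27538609e+00 -1.45970836e-01]
```

Request:
carry_out(
  rows=[
    [308,296,50,29],
    [308,296,50,29],
    [308,296,50,29],
    [308,296,50,29],
    [308,296,50,29],
    [308,296,50,29],
    [308,296,50,29],
    [308,296,50,29],
    [308,296,50,29],
    [308,296,50,29],
    [328,496,50,29],
    [328,496,50,29],
    [328,496,50,29],
    [328,496,50,29],
    [328,496,50,29],
    [260,763,0,29],
    [260,763,0,29],
    [260,763,0,29],
    [260,763,0,29],
    [260,763,0,29],
  ],
  hand=91,
)

```text
time: 1.87
tool_pos: [448.8, 197.9, 239.1]
tcp_rot: [3.007, 1.57, 2.276]
contact_force: [1.1, 1.8, 0.4]
grip_width: 90.9
```

Request:
carry_out(
  rows=[
    [-17,69.5,-60,0],
    [-17,69.5,-60,0],
    [-17,69.5,-130,0],
    [-17,69.5,-130,0],
    [-17,69.5,-130,0],
    [-17,69.5,-130,0],
    [-17,69.5,-130,0],
  ],
)

```text
time: 2.45
tool_pos: [433.1, 267.5, 110.9]
tcp_rot: [1.468, 1.569, 0.737]
contact_force: [-0.2, -0.0, 0.8]
grip_width: 91.0
```

```bash
python3 - <<'E'
from h import *
from scipy.spatial.transform import Rotation as R
t=capture("top")[:,:,::-1];s=capture("side")[:,:,::-1]
o=get_obs();M=R.from_euler("xyz",o["tcp_rot"]).as_matrix();print(np.degrees(np.arctan2(M[1,2],M[0,2])),o["tool_pos"],o["joint_positions"])
r=lambda im,x,y,w,h:cv2.resize(im[y:y+h,x:x+w],(400,400),interpolation=cv2.INTER_CUBIC)
cv2.imwrite("pics/c2.png",np.hstack([r(t,150,220,120,120),r(s,220,150,110,110)]))
E
```

```text
-41.9316885504345 [433.60207319 267.51121688 111.62472889] [4.01777464e-01 4.37351778e-01 1.73009015e+00 9.39205765e-04
 9.69748925e-01 1.13309156e+00]
```

View pics/c2.png

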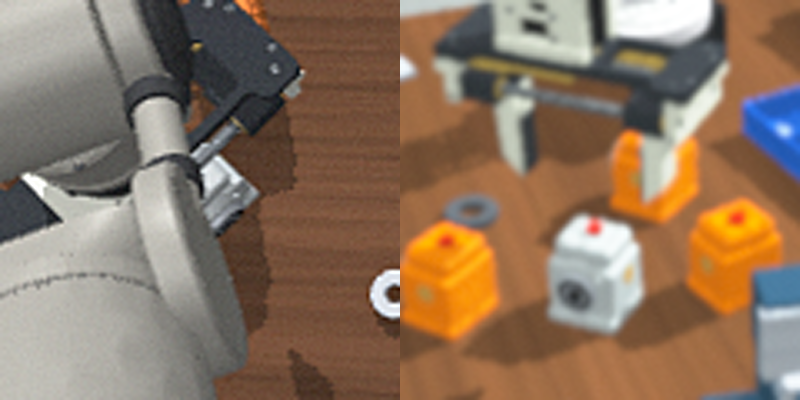

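The view shows the fingers straddling the grey case, at crop (523,170) and (655,195), with the path down clear. I'll descend and grip.

Request:
carry_out(
  rows=[
    [-1.5,0,-40,0],
    [-1.5,0,-70,0],
    [-1.5,0,-90,0],
    [-1.5,0,-90,0],
    [-1.5,0,-90,0],
  ],
)

```text
time: 2.97
tool_pos: [432.9, 267.4, 22.7]
tcp_rot: [1.28, 1.565, 0.547]
contact_force: [-0.2, 0.2, 0.1]
grip_width: 91.1
```

Request:
carry_out(
  rows=[
    [0,0,0,0],
    [0,0,0,0],
    [0,0,0,0],
    [0,0,0,0],
    [0,0,0,0],
    [0,0,0,0],
    [0,0,0,0],
    [0,0,0,0],
  ],
  hand=40,
)

```text
time: 3.63
tool_pos: [432.6, 267.8, 23.1]
tcp_rot: [1.392, 1.565, 0.659]
contact_force: [-2.7, 2.6, 5.5]
grip_width: 54.0
```

Request:
carry_out(
  rows=[
    [0,0,35,0],
    [0,0,75,0],
    [0,0,115,0],
    [20,-40,145,7],
    [35,-75,145,14],
    [52,-112,145,21],
    [69,-149,145,28],
    [86,-186,145,35],
    [98,-213,145,35],
    [108,-234,145,35],
    [108,-234,145,35],
    [108,-234,145,35],
    [108,-234,145,35],
  ],
)

```text
time: 4.72
tool_pos: [539.8, 33.9, 167.2]
tcp_rot: [1.848, 1.565, 1.725]
contact_force: [-0.6, -0.1, -4.0]
grip_width: 53.9
```

```bash
python3 - <<'E'
from h import *
from scipy.spatial.transform import Rotation as R
t=capture("top")[:,:,::-1];s=capture("side")[:,:,::-1]
o=get_obs();M=R.from_euler("xyz",o["tcp_rot"]).as_matrix();print(np.degrees(np.arctan2(M[1,2],M[0,2])),o["tool_pos"],M[:,0])
cv2.imwrite("pics/t3r.png",t);cv2.imwrite("pics/s3r.png",s)
r=lambda im,x,y,w,h:cv2.resize(im[y:y+h,x:x+w],(400,400),interpolation=cv2.INTER_CUBIC)
cv2.imwrite("pics/c3.png",np.hstack([r(t,260,170,120,120),r(s,290,150,120,120)]))
E
```

```text
-6.91871625271122 [539.82269781  34.87078671 167.66767163] [ 1.71474778e-04  5.44919750e-03 -9.99985138e-01]
```

View pics/c3.png

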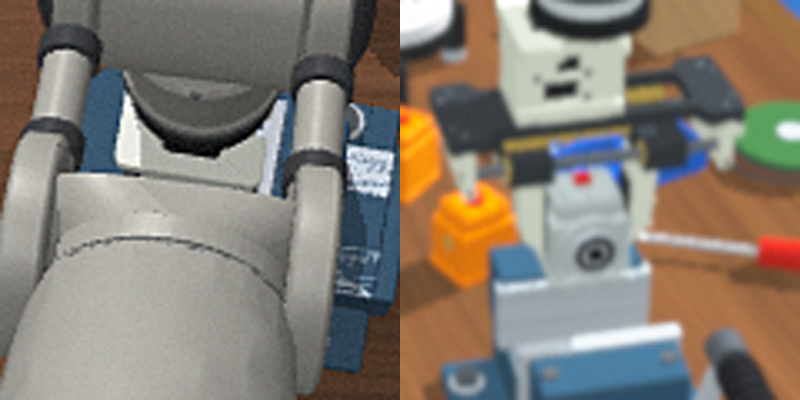

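```bash
python3 - <<'E'
from h import *
np.set_printoptions(precision=1,suppress=True)
S=lambda x,y:(290+(x-400)*.3-.35,150+y*.3-.35)
th=np.radians(-7.0);ex=np.array([np.cos(th),np.sin(th),0]);ey=np.array([-np.sin(th),np.cos(th),0])
seat=np.array([540.8,29.4,60])
def f(p): d=p-seat;return np.array([d@ex,d@ey,d[2]])
print("bearing",f(onz("side",S(596,255),176.5)))
tcp=np.array([539.8,34.9,167.7]);print("tcp",f(tcp))
print("base corners front",[f(onz("side",S(*p),144.7)) for p in((547,272),(630,280))])
print("fixed top",[f(onz("side",S(*p),112)) for p in((495,283),(648,265))])
print("moving top back edge",[f(onz("side",S(*p),112)) for p in((513,343),(682,325))])
E
```

```text
bearing [ -2.4 -31.7 116.5]
tcp [ -1.7   5.3 107.7]
base corners front [array([-26.6,   0.4,  84.7]), array([ 24.8, -21.4,  84.7])]
fixed top [array([-53.7,  40.3,  52. ]), array([56.3, 35.9, 52. ])]
moving top back edge [array([-56.9, -28.6,  52. ]), array([ 58.2, -36.2,  52. ])]
```

Picture: the case is held upright with the bearing facing the moving jaw, side crop (596,255), and the jaws are below it. I'll go down to just above the jaw tops and check the gap there.

Request:
carry_out(
  rows=[
    [1,0,-15,0],
    [1,0,-25,0],
    [1,0,-25,0],
    [1,0,-25,0],
  ],
)

```text
time: 5.15
tool_pos: [540.0, 35.7, 142.1]
tcp_rot: [2.017, 1.565, 1.897]
contact_force: [-0.3, 0.3, -4.2]
grip_width: 53.6
```

```bash
python3 - <<'E'
from h import *
s=capture("side")[:,:,::-1]
o=get_obs();print(o["tool_pos"],o["contact_force"])
cv2.imwrite("pics/s4r.png",s)
cv2.imwrite("pics/c4.png",cv2.resize(s[180:270,310:400+30],(800,600),interpolation=cv2.INTER_CUBIC))
E
```

```text
[540.65935944  35.42403501 142.71354824] [ 0.32915444  0.26152076 -3.40787089]
```

View pics/c4.png

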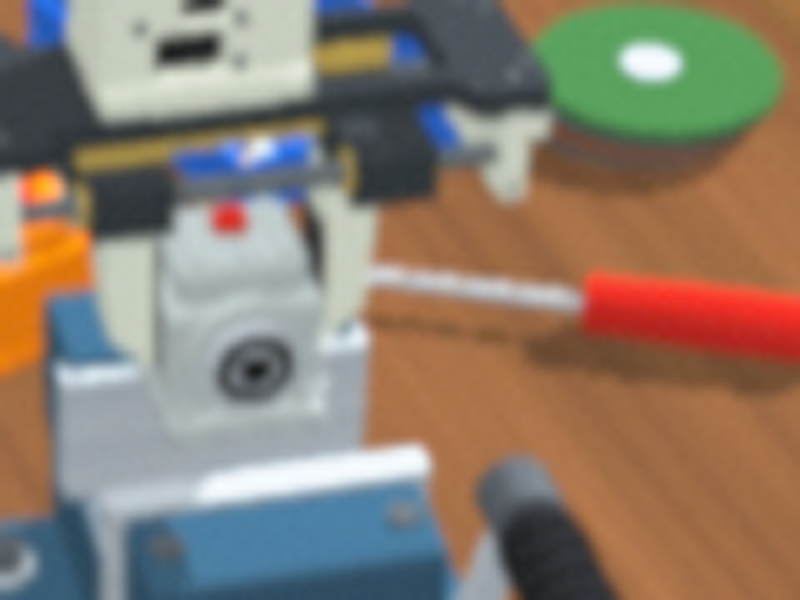

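```bash
python3 - <<'E'
from h import *
np.set_printoptions(precision=1,suppress=True)
S=lambda x,y:(310+x/6.667-.42,180+y/6.667-.42)
th=np.radians(-7.0);ex=np.array([np.cos(th),np.sin(th),0]);ey=np.array([-np.sin(th),np.cos(th),0])
seat=np.array([540.8,29.4,60])
def f(p): d=p-seat;return np.array([d@ex,d@ey,d[2]])
print("tcp",f(np.array([540.5,35.5,142.5])))
print("bearing",f(onz("side",S(256,368),151.5)))
print("case front bottom",[f(onz("side",S(*p),119.5)) for p in((172,437),(325,414))])
print("fixed top front edge",[f(onz("side",S(*p),112)) for p in((58,385),(368,352))])
print("fixed top back edge",[f(onz("side",S(*p),112)) for p in((52,368),(365,325))])
print("moving top inner edge",[f(onz("side",S(*p),112)) for p in((100,492),(430,447))])
print("moving top outer",[f(onz("side",S(*p),112)) for p in((430,472),)])
E
```

```text
tcp [-1.   6.  82.5]
bearing [ -2.  -28.9  91.5]
case front bottom [array([-27.3, -18. ,  59.5]), array([ 26.1, -17.7,  59.5])]
fixed top front edge [array([-55.8,  29.6,  52. ]), array([54.1, 23.1, 52. ])]
fixed top back edge [array([-55.6,  39.8,  52. ]), array([57.9, 39. , 52. ])]
moving top inner edge [array([-55.4, -32. ,  52. ]), array([ 58.4, -34.3,  52. ])]
moving top outer [array([ 54.2, -47.4,  52. ])]
```

Request:
carry_out(
  rows=[
    [0,-1.5,0,0],
    [0,-1.5,-8,0],
    [0,-1.5,-14,0],
    [0,-1.5,-20,0],
    [0,-1.5,-20,0],
  ],
)

```text
time: 5.62
tool_pos: [539.7, 34.0, 121.1]
tcp_rot: [2.202, 1.564, 2.082]
contact_force: [0.7, 0.7, -4.5]
grip_width: 53.9
```

Underside is about 14 mm below the jaw tops with no side force, so I'll continue.

Request:
carry_out(
  rows=[
    [0,0,-10,0],
    [0,0,-20,0],
    [0,0,-28,0],
    [0,0,-33,0],
    [0,0,-35,0],
    [0,0,-35,0],
  ],
)

```text
time: 6.12
tool_pos: [539.4, 33.9, 85.4]
tcp_rot: [2.34, 1.564, 2.22]
contact_force: [-0.4, 0.5, -4.0]
grip_width: 53.8
```

Request:
carry_out(
  rows=[
    [0,0,-1,0],
    [0,0,-2,0],
    [0,0,-3,0],
    [0,0,-3,0],
  ],
)

```text
time: 6.45
tool_pos: [539.6, 34.0, 83.2]
tcp_rot: [2.227, 1.564, 2.107]
contact_force: [-2.5, 0.1, 2.9]
grip_width: 53.9
```

The bed is now taking the weight. Releasing.

Request:
carry_out(
  rows=[
    [0,0,0,0],
    [0,0,0,0],
    [0,0,0,0],
    [0,0,0,0],
    [0,0,0,0],
    [0,0,0,0],
  ],
  hand=80,
)

```text
time: 6.95
tool_pos: [539.7, 33.9, 83.2]
tcp_rot: [2.211, 1.564, 2.091]
contact_force: [0.2, -0.5, -0.1]
grip_width: 79.5
```

Request:
carry_out(
  rows=[
    [0,0,10,0],
    [0,0,40,0],
    [0,0,80,0],
    [0,0,120,0],
    [0,0,160,0],
    [0,-35,180,0],
    [-5,-70,180,0],
    [-10,-110,180,0],
    [-15,-150,180,0],
    [-20,-190,180,0],
    [-23,-208,180,0],
    [-23,-208,180,0],
  ],
)

```text
time: 7.95
tool_pos: [515.8, -178.1, 263.8]
tcp_rot: [2.314, 1.566, 2.189]
contact_force: [-0.5, -0.4, -0.2]
grip_width: 79.7
```

```bash
python3 - <<'E'
from h import *
from scipy.spatial.transform import Rotation as R
t=capture("top")[:,:,::-1];s=capture("side")[:,:,::-1]
o=get_obs();M=R.from_euler("xyz",o["tcp_rot"]).as_matrix();print(np.degrees(np.arctan2(M[1,2],M[0,2])),o["tool_pos"],o["grip_width"])
cv2.imwrite("pics/t5r.png",t);cv2.imwrite("pics/s5r.png",s)
r=lambda im,x,y,w,h:cv2.resize(im[y:y+h,x:x+w],(400,400),interpolation=cv2.INTER_CUBIC)
cv2.imwrite("pics/c5.png",np.hstack([r(t,270,170,110,110),r(s,310,190,110,110)]))
E
```

```text
-6.97918546226544 [ 516.46084104 -174.46905562  263.67604757] 80.29274067853173
```

View pics/c5.png

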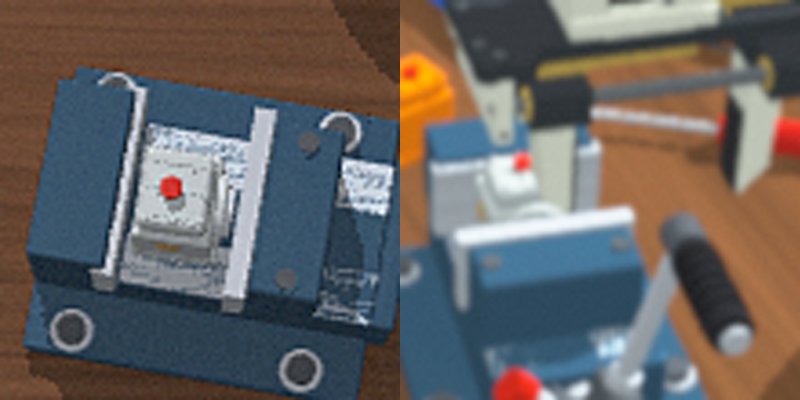

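The case stands upright between the jaws, top crop (170,190), with the bearing to the moving jaw and the fingers clear. The handle leans about +0.28 rad. Now I'll take the grip.

Request:
carry_out(
  rows=[
    [20,-3,0,0],
    [40,-6.5,0,0],
    [40,-6.5,-25,0],
    [40,-6.5,-50,0],
    [40,-6.5,-75,0],
    [40,-6.5,-93,0],
    [40,-6.5,-93,0],
    [40,-6.5,-93,0],
  ],
)

```text
time: 8.72
tool_pos: [556.5, -179.4, 170.7]
tcp_rot: [2.233, 1.563, 2.112]
contact_force: [0.1, -0.6, 0.7]
grip_width: 80.0
```

Request:
carry_out(
  rows=[
    [0,0,0,0],
    [0,0,0,0],
    [0,0,0,0],
    [0,0,0,0],
    [0,0,0,0],
    [0,0,0,0],
    [0,0,0,0],
    [0,0,0,0],
    [0,0,0,0],
  ],
  hand=15,
)

```text
time: 9.47
tool_pos: [556.5, -179.5, 170.7]
tcp_rot: [2.235, 1.563, 2.115]
contact_force: [1.5, -0.8, -0.8]
grip_width: 25.1
```

```bash
cat >arc.py <<'E'
import numpy as np,sys,json
def rows(a,b,n):
    t=np.linspace(a,b,n+1)[1:];dx=150*(np.sin(t)-np.sin(a));dz=150*(np.cos(t)-np.cos(a))
    return [[round(.9925*x,1),round(-.122*x,1),round(z,1),0] for x,z in zip(dx,dz)]
E
python3 -c "
from arc import *
print(rows(.277,-.75,10));print(rows(-.75,.75,18))"
```

```text
[[np.float64(-14.9), np.float64(1.8), np.float64(3.4), 0], [np.float64(-30.1), np.float64(3.7), np.float64(5.3), 0], [np.float64(-45.3), np.float64(5.6), np.float64(5.6), 0], [np.float64(-60.6), np.float64(7.4), np.float64(4.4), 0], [np.float64(-75.6), np.float64(9.3), np.float64(1.5), 0], [np.float64(-90.2), np.float64(11.1), np.float64(-2.8), 0], [np.float64(-104.4), np.float64(12.8), np.float64(-8.7), 0], [np.float64(-117.8), np.float64(14.5), np.float64(-16.0), 0], [np.float64(-130.5), np.float64(16.0), np.float64(-24.6), 0], [np.float64(-142.2), np.float64(17.5), np.float64(-34.5), 0]]
[[np.float64(9.4), np.float64(-1.2), np.float64(8.1), 0], [np.float64(19.5), np.float64(-2.4), np.float64(15.4), 0], [np.float64(30.1), np.float64(-3.7), np.float64(21.9), 0], [np.float64(41.2), np.float64(-5.1), np.float64(27.4), 0], [np.float64(52.8), np.float64(-6.5), np.float64(32.0), 0], [np.float64(64.6), np.float64(-7.9), np.float64(35.6), 0], [np.float64(76.8), np.float64(-9.4), np.float64(38.2), 0], [np.float64(89.1), np.float64(-11.0), np.float64(39.7), 0], [np.float64(101.5), np.float64(-12.5), np.float64(40.2), 0], [np.float64(113.9), np.float64(-14.0), np.float64(39.7), 0], [np.float64(126.2), np.float64(-15.5), np.float64(38.2), 0], [np.float64(138.3), np.float64(-17.0), np.float64(35.6), 0], [np.float64(150.2), np.float64(-18.5), np.float64(32.0), 0], [np.float64(161.7), np.float64(-19.9), np.float64(27.4), 0], [np.float64(172.9), np.float64(-21.2), np.float64(21.9), 0], [np.float64(183.5), np.float64(-22.6), np.float64(15.4), 0], [np.float64(193.5), np.float64(-23.8), np.float64(8.1), 0], [np.float64(203.0), np.float64(-24.9), np.float64(0.0), 0]]
```

Request:
carry_out(
  rows=[
    [-14.9,1.8,3.4,0],
    [-30.1,3.7,5.3,0],
    [-45.3,5.6,5.6,0],
    [-60.6,7.4,4.4,0],
    [-75.6,9.3,1.5,0],
    [-90.2,11.1,-2.8,0],
    [-104.4,12.8,-8.7,0],
    [-117.8,14.5,-16,0],
    [-130.5,16,-24.6,0],
    [-142.2,17.5,-34.5,0],
    [-142.2,17.5,-34.5,0],
    [-142.2,17.5,-34.5,0],
  ],
)

```text
time: 10.47
tool_pos: [411.0, -159.3, 135.2]
tcp_rot: [2.408, 1.554, 2.287]
contact_force: [-7.2, 8.5, 5.8]
grip_width: 25.5
```

```bash
cat >arc.py <<'E'
import numpy as np,sys
# local angle from measured TCP, then rows along the arc to angle b
piv=np.array([513.6,-175.9]);ex=np.array([.9905,-.1374]);Z=46-19
def th(p): return np.arctan2((np.array(p[:2])-piv)@ex,p[2]-Z)
def rows(a,b,n):
    t=np.linspace(a,b,n+1)[1:];dx=150*(np.sin(t)-np.sin(a));dz=150*(np.cos(t)-np.cos(a))
    return [[float(round(ex[0]*x,1)),float(round(ex[1]*x,1)),float(round(z,1)),0] for x,z in zip(dx,dz)]
if __name__=="__main__":
    p=list(map(float,sys.argv[1:4]));a=th(p);print(a,np.hypot((np.array(p[:2])-piv)@ex,p[2]-Z));print(rows(a,float(sys.argv[4]),int(sys.argv[5])))
E
python3 arc.py 411 -159.3 135.2 .75 18; python3 arc.py 556.5 -179.5 170.7 0 1
```

```text
-0.7651570068731132 150.0124192515393
[[9.4, -1.3, 8.4, 0], [19.4, -2.7, 15.9, 0], [30.0, -4.2, 22.5, 0], [41.2, -5.7, 28.3, 0], [52.8, -7.3, 33.0, 0], [64.7, -9.0, 36.8, 0], [76.9, -10.7, 39.5, 0], [89.3, -12.4, 41.2, 0], [101.8, -14.1, 41.8, 0], [114.3, -15.9, 41.4, 0], [126.7, -17.6, 39.9, 0], [138.9, -19.3, 37.3, 0], [150.9, -20.9, 33.8, 0], [162.6, -22.6, 29.2, 0], [173.8, -24.1, 23.6, 0], [184.5, -25.6, 17.1, 0], [194.7, -27.0, 9.8, 0], [204.2, -28.3, 1.6, 0]]
0.29067190932703146 149.99193280529488
[[-42.6, 5.9, 6.3, 0]]
```

Request:
carry_out(
  rows=[
    [9.4,-1.3,8.4,-1],
    [19.4,-2.7,15.9,-1],
    [30,-4.2,22.5,-1],
    [41.2,-5.7,28.3,-1],
    [52.8,-7.3,33,-1],
    [64.7,-9,36.8,-1],
    [76.9,-10.7,39.5,-1],
    [89.3,-12.4,41.2,-1],
    [101.8,-14.1,41.8,-1],
    [114.3,-15.9,41.4,-1],
    [126.7,-17.6,39.9,-1],
    [138.9,-19.3,37.3,-1],
    [150.9,-20.9,33.8,-1],
    [162.6,-22.6,29.2,-1],
    [173.8,-24.1,23.6,-1],
    [184.5,-25.6,17.1,-1],
    [194.7,-27,9.8,-1],
    [204.2,-28.3,1.6,-1],
    [204.2,-28.3,1.6,-1],
  ],
)

```text
time: 12.05
tool_pos: [616.6, -187.8, 135.1]
tcp_rot: [2.384, 1.554, 2.246]
contact_force: [0.4, -1.2, 0.1]
grip_width: 25.1
```

```bash
python3 arc.py 616.6 -187.8 135.1 -.76 15; python3 -c "
from arc import *
print(rows(-.76,.76,18))"
```

```text
0.7644175241245669 149.76746118911677
[[-11.4, 1.6, 10.0, 0], [-23.8, 3.3, 18.7, 0], [-36.9, 5.1, 26.2, 0], [-50.8, 7.0, 32.2, 0], [-65.2, 9.0, 36.8, 0], [-79.9, 11.1, 39.9, 0], [-95.0, 13.2, 41.5, 0], [-110.0, 15.3, 41.6, 0], [-125.1, 17.3, 40.0, 0], [-139.9, 19.4, 37.0, 0], [-154.3, 21.4, 32.5, 0], [-168.1, 23.3, 26.5, 0], [-181.3, 25.2, 19.1, 0], [-193.7, 26.9, 10.4, 0], [-205.2, 28.5, 0.5, 0]]
[[9.4, -1.3, 8.3, 0], [19.6, -2.7, 15.8, 0], [30.3, -4.2, 22.4, 0], [41.5, -5.8, 28.1, 0], [53.1, -7.4, 32.8, 0], [65.1, -9.0, 36.5, 0], [77.4, -10.7, 39.1, 0], [89.8, -12.5, 40.7, 0], [102.4, -14.2, 41.3, 0], [114.9, -15.9, 40.7, 0], [127.3, -17.7, 39.1, 0], [139.6, -19.4, 36.5, 0], [151.6, -21.0, 32.8, 0], [163.2, -22.6, 28.1, 0], [174.5, -24.2, 22.4, 0], [185.2, -25.7, 15.8, 0], [195.3, -27.1, 8.3, 0], [204.7, -28.4, 0.0, 0]]
```

Request:
carry_out(
  rows=[
    [-11.4,1.6,10,0],
    [-23.8,3.3,18.7,0],
    [-36.9,5.1,26.2,0],
    [-50.8,7,32.2,0],
    [-65.2,9,36.8,0],
    [-79.9,11.1,39.9,0],
    [-95,13.2,41.5,0],
    [-110,15.3,41.6,0],
    [-125.1,17.3,40,0],
    [-139.9,19.4,37,0],
    [-154.3,21.4,32.5,0],
    [-168.1,23.3,26.5,0],
    [-181.3,25.2,19.1,0],
    [-193.7,26.9,10.4,0],
    [-205.2,28.5,0.5,0],
    [-205.2,28.5,0.5,0],
  ],
)

```text
time: 13.38
tool_pos: [409.7, -158.9, 134.3]
tcp_rot: [2.425, 1.553, 2.287]
contact_force: [2.4, -0.2, -4.5]
grip_width: 25.2
```

Request:
carry_out(
  rows=[
    [9.4,-1.3,8.3,0],
    [19.6,-2.7,15.8,0],
    [30.3,-4.2,22.4,0],
    [41.5,-5.8,28.1,0],
    [53.1,-7.4,32.8,0],
    [65.1,-9,36.5,0],
    [77.4,-10.7,39.1,0],
    [89.8,-12.5,40.7,0],
    [102.4,-14.2,41.3,0],
    [114.9,-15.9,40.7,0],
    [127.3,-17.7,39.1,0],
    [139.6,-19.4,36.5,0],
    [151.6,-21,32.8,0],
    [163.2,-22.6,28.1,0],
    [174.5,-24.2,22.4,0],
    [185.2,-25.7,15.8,0],
    [195.3,-27.1,8.3,0],
    [204.7,-28.4,0,0],
    [204.7,-28.4,0,0],
  ],
)

```text
time: 14.97
tool_pos: [617.6, -188.0, 134.0]
tcp_rot: [2.224, 1.557, 2.086]
contact_force: [4.7, -0.9, 4.7]
grip_width: 25.3
```

Request:
carry_out(
  rows=[
    [-12.4,1.7,11,0],
    [-24.8,3.4,19.7,0],
    [-37.9,5.2,27.2,0],
    [-51.8,7.1,33.2,0],
    [-66.2,9.1,37.8,0],
    [-80.9,11.2,40.9,0],
    [-96,13.3,42.5,0],
    [-111,15.4,42.6,0],
    [-126.1,17.4,41,0],
    [-140.9,19.5,38,0],
    [-155.3,21.5,33.5,0],
    [-169.1,23.4,27.5,0],
    [-182.3,25.3,20.1,0],
    [-194.7,27,11.4,0],
    [-206.2,28.6,1.5,0],
    [-206.2,28.6,1.5,0],
  ],
)

```text
time: 16.3
tool_pos: [409.3, -158.8, 133.8]
tcp_rot: [2.37, 1.554, 2.232]
contact_force: [-1.1, -0.4, -2.3]
grip_width: 25.4
```

Request:
carry_out(
  rows=[
    [9.4,-1.3,8.3,0],
    [19.6,-2.7,15.8,0],
    [30.3,-4.2,22.4,0],
    [41.5,-5.8,28.1,0],
    [53.1,-7.4,32.8,0],
    [65.1,-9,36.5,0],
    [77.4,-10.7,39.1,0],
    [89.8,-12.5,40.7,0],
    [102.4,-14.2,41.3,0],
    [114.9,-15.9,40.7,0],
    [114.9,-15.9,40.7,0],
  ],
)

```text
time: 17.22
tool_pos: [527.4, -175.4, 176.1]
tcp_rot: [2.2, 1.558, 2.062]
contact_force: [0.2, -0.0, 10.1]
grip_width: 25.5
```

```bash
python3 -c "
from arc import *
print(rows(.09,.77,8))"
```

```text
[[12.5, -1.7, -1.7, 0], [24.8, -3.4, -4.4, 0], [36.9, -5.1, -8.2, 0], [48.6, -6.7, -13.0, 0], [59.8, -8.3, -18.8, 0], [70.5, -9.8, -25.6, 0], [80.6, -11.2, -33.2, 0], [90.1, -12.5, -41.7, 0]]
```

Request:
carry_out(
  rows=[
    [12.5,-1.7,-1.5,0],
    [24.8,-3.4,-4,0],
    [36.9,-5.1,-7.5,0],
    [48.6,-6.7,-12,0],
    [59.8,-8.3,-18,0],
    [70.5,-9.8,-25,0],
    [80.6,-11.2,-32.5,0],
    [90.1,-12.5,-41,0],
    [90.1,-12.5,-41,0],
  ],
)

```text
time: 17.97
tool_pos: [618.1, -188.0, 133.5]
tcp_rot: [2.336, 1.556, 2.198]
contact_force: [-2.8, -1.8, 1.6]
grip_width: 24.7
```

Request:
carry_out(
  rows=[
    [-12.4,1.7,11,0],
    [-24.8,3.4,20,0],
    [-37.9,5.2,27.7,0],
    [-51.8,7.1,34,0],
    [-66.2,9.1,38.5,0],
    [-80.9,11.2,41.9,0],
    [-96,13.3,43.5,0],
    [-111,15.4,43.6,0],
    [-126.1,17.4,42,0],
    [-140.9,19.5,39,0],
    [-155.3,21.5,34.3,0],
    [-169.1,23.4,28.3,0],
    [-182.3,25.3,21,0],
    [-194.7,27,12,0],
    [-206.5,28.6,2,0],
    [-206.5,28.6,2,0],
  ],
)

```text
time: 19.3
tool_pos: [410.1, -158.9, 134.6]
tcp_rot: [2.396, 1.554, 2.257]
contact_force: [-0.5, 0.2, -2.3]
grip_width: 25.8
```

Request:
carry_out(
  rows=[
    [9.4,-1.3,8.3,0],
    [19.6,-2.7,15.8,0],
    [30.3,-4.2,22.4,0],
    [41.5,-5.8,28.4,0],
    [53.1,-7.4,33.4,0],
    [65.1,-9,37.2,0],
    [65.1,-9,37.2,0],
  ],
)

```text
time: 19.88
tool_pos: [476.0, -168.1, 172.0]
tcp_rot: [2.466, 1.552, 2.328]
contact_force: [-5.1, -2.5, -0.5]
grip_width: 25.0
```

```bash
python3 -c "
from arc import *
for a in (-.258,0,.25,.5): print(rows(a,a+.25,3))"
```

```text
[[12.1, -1.7, 2.7, 0], [24.4, -3.4, 4.3, 0], [36.7, -5.1, 5.0, 0]]
[[12.4, -1.7, -0.5, 0], [24.6, -3.4, -2.1, 0], [36.8, -5.1, -4.7, 0]]
[[11.9, -1.6, -3.6, 0], [23.4, -3.2, -8.2, 0], [34.5, -4.8, -13.7, 0]]
[[10.6, -1.5, -6.4, 0], [20.6, -2.9, -13.8, 0], [30.0, -4.2, -21.9, 0]]
```

Request:
carry_out(
  rows=[
    [12.1,-1.7,2.7,0],
    [24.4,-3.4,4.3,0],
    [36.7,-5.1,5,0],
    [36.7,-5.1,5,0],
  ],
)

```text
time: 20.22
tool_pos: [513.1, -173.3, 176.9]
tcp_rot: [2.517, 1.551, 2.379]
contact_force: [-4.8, -2.2, 1.1]
grip_width: 25.3
```

Request:
carry_out(
  rows=[
    [12.4,-1.7,-0.5,0],
    [24.6,-3.4,-2.1,0],
    [36.8,-5.1,-4.7,0],
    [36.8,-5.1,-4.7,0],
  ],
)

```text
time: 20.55
tool_pos: [550.4, -178.5, 172.2]
tcp_rot: [2.532, 1.55, 2.394]
contact_force: [-4.5, -0.3, 1.9]
grip_width: 25.2
```

Request:
carry_out(
  rows=[
    [11.9,-1.6,-3.6,0],
    [23.4,-3.2,-8.2,0],
    [34.5,-4.8,-13.7,0],
    [34.5,-4.8,-13.7,0],
  ],
)

```text
time: 20.88
tool_pos: [585.2, -183.3, 158.3]
tcp_rot: [2.527, 1.55, 2.39]
contact_force: [-3.4, -2.0, 2.0]
grip_width: 24.8
```

Request:
carry_out(
  rows=[
    [10.6,-1.5,-6.4,0],
    [20.6,-2.9,-13.8,0],
    [30,-4.2,-21.9,0],
    [33,-4.6,-25,0],
    [33,-4.6,-25,0],
  ],
)

```text
time: 21.3
tool_pos: [618.0, -187.9, 133.5]
tcp_rot: [2.521, 1.551, 2.384]
contact_force: [-4.8, -1.9, 1.8]
grip_width: 25.0
```

Request:
carry_out(
  rows=[
    [-12.4,1.7,11,0],
    [-24.8,3.4,20,0],
    [-37.9,5.2,27.7,0],
    [-51.8,7.1,34,0],
    [-66.2,9.1,38.5,0],
    [-80.9,11.2,41.9,0],
    [-96,13.3,43.5,0],
    [-111,15.4,43.6,0],
    [-126.1,17.4,42,0],
    [-140.9,19.5,39,0],
    [-155.3,21.5,34.3,0],
    [-169.1,23.4,28.3,0],
    [-182.3,25.3,21,0],
    [-194.7,27,12,0],
    [-206.5,28.6,2,0],
    [-206.5,28.6,2,0],
  ],
)

```text
time: 22.63
tool_pos: [410.1, -158.9, 134.8]
tcp_rot: [2.495, 1.551, 2.357]
contact_force: [0.8, -1.0, -5.7]
grip_width: 25.4
```

Request:
carry_out(
  rows=[
    [9.4,-1.3,8.3,0],
    [19.6,-2.7,15.8,0],
    [30.3,-4.2,22.4,0],
    [30.3,-4.2,22.4,0],
  ],
)

```text
time: 22.97
tool_pos: [441.4, -163.2, 158.0]
tcp_rot: [2.466, 1.553, 2.329]
contact_force: [-4.0, -1.5, -2.3]
grip_width: 25.0
```

Request:
carry_out(
  rows=[
    [11.2,-1.5,6,0],
    [22.8,-3.2,11,0],
    [34.8,-4.8,14.8,0],
    [34.8,-4.8,14.8,0],
  ],
)

```text
time: 23.3
tool_pos: [476.0, -168.0, 172.1]
tcp_rot: [2.524, 1.551, 2.387]
contact_force: [-4.4, -3.3, -6.2]
grip_width: 25.5
```

Request:
carry_out(
  rows=[
    [12.1,-1.7,2.7,0],
    [24.4,-3.4,4.3,0],
    [24.4,-3.4,4.3,0],
  ],
)

```text
time: 23.55
tool_pos: [500.1, -171.4, 176.3]
tcp_rot: [2.557, 1.55, 2.42]
contact_force: [-5.7, -1.9, -0.5]
grip_width: 24.7
```

Request:
carry_out(
  rows=[
    [12.4,-1.7,0.7,0],
    [24.8,-3.4,0,0],
    [24.8,-3.4,0,0],
  ],
)

```text
time: 23.8
tool_pos: [524.4, -174.9, 176.4]
tcp_rot: [2.586, 1.549, 2.449]
contact_force: [-7.0, -1.3, 2.4]
grip_width: 25.0
```

Request:
carry_out(
  rows=[
    [10,-1.4,-1,0],
    [20,-2.8,-2.8,0],
    [20,-2.8,-2.8,0],
    [20,-2.8,-2.8,0],
  ],
)

```text
time: 24.13
tool_pos: [542.2, -177.3, 173.9]
tcp_rot: [2.652, 1.546, 2.516]
contact_force: [-8.4, -0.2, 3.0]
grip_width: 25.2
```

Request:
carry_out(
  rows=[
    [6,-0.8,-1.4,0],
    [12,-1.6,-2.8,0],
    [12,-1.6,-2.8,0],
    [12,-1.6,-2.8,0],
  ],
)

```text
time: 24.47
tool_pos: [551.4, -178.6, 171.7]
tcp_rot: [2.72, 1.543, 2.584]
contact_force: [-11.9, -1.2, 4.6]
grip_width: 25.3
```

Tangential force at the grip is about 12.7 N and was climbing, so the handle has gone hard. I'll stop, let go and retreat.

Request:
carry_out(
  rows=[
    [0,0,0,0],
    [0,0,0,0],
    [0,0,0,0],
    [0,0,0,0],
    [0,0,0,0],
    [0,0,0,0],
  ],
  hand=80,
)

```text
time: 24.97
tool_pos: [549.8, -178.5, 172.2]
tcp_rot: [2.735, 1.542, 2.599]
contact_force: [-5.7, -1.7, 1.1]
grip_width: 60.8
```

Request:
carry_out(
  rows=[
    [0,0,20,0],
    [0,0,50,0],
    [0,0,80,0],
    [0,-30,100,0],
    [-20,-65,110,0],
    [-40,-100,110,0],
    [-60,-135,110,0],
    [-80,-170,110,0],
    [-80,-170,110,0],
  ],
)

```text
time: 25.72
tool_pos: [466.2, -354.1, 282.9]
tcp_rot: [2.83, 1.545, 2.686]
contact_force: [-0.2, 1.1, 0.2]
grip_width: 80.0
```

```bash
python3 - <<'E'
from h import *
t=capture("top")[:,:,::-1];s=capture("side")[:,:,::-1]
o=get_obs();print(o["tool_pos"],o["contact_force"],o["time"])
cv2.imwrite("pics/t6r.png",t);cv2.imwrite("pics/s6r.png",s)
r=lambda im,x,y,w,h:cv2.resize(im[y:y+h,x:x+w],(400,400),interpolation=cv2.INTER_CUBIC)
cv2.imwrite("pics/c6.png",np.hstack([r(t,285,185,80,80),r(s,310,190,110,110)]))
E
```

```text
[ 468.98339378 -349.53508023  282.83340689] [-0.63215626  0.12470879 -0.36423937] 25.8167
```

View pics/c6.png

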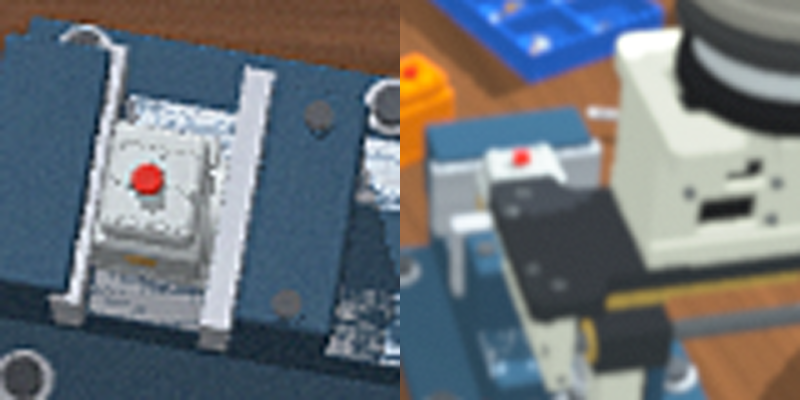

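Picture: the case stands upright against the fixed jaw, top crop (150,190), with the moving plate at about x 228. The plate gap reads about 50.8 mm against 50 expected. A larger crop will show whether the front gap is closed.

```bash
python3 - <<'E'
import cv2
t=cv2.imread("pics/t6r.png")
cv2.imwrite("pics/c7.png",cv2.resize(t[200:248,298:346],(600,600),interpolation=cv2.INTER_LANCZOS4))
E
```

```text
(no output)
```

View pics/c7.png

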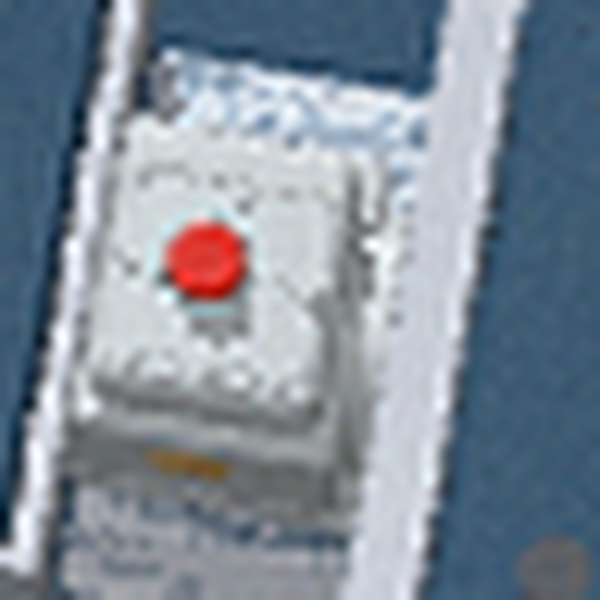

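The front flange corner (345,515) meets the moving plate's edge to within about a pixel, and the back is on the fixed plate. The force rise from about 7 to 12.7 N over roughly 28 mm matches the 2 N per 10 mm "home" slope. Handing in.

```bash
python3 -c "
from plant import *
o=get_obs();print(o['time'],o['contact_force'],o['dq']);print(close_job())"
```

```text
25.8167 [-0.63215626  0.12470879 -0.36423937] [ 0.05363044 -0.0017029   0.00241754  0.00658853  0.00988526  0.00664813]
the job is handed in; nothing more can be done
None
```

I stood the grey gear case between the vise jaws with its bearing facing the moving jaw and let go. I then worked the ratchet through five forward strokes until the handle went hard. I released the grip, backed the arm away and handed in at 25.8 s; no verdict was reported.

- **Force:** On the last stroke the force at the grip rose from about 7 to 12.7 N over roughly 28 mm. That matches the 2 N per 10 mm climb expected once the bearing is home, and stays below the 16 N that cracks the case. The last 9 mm rose faster than that slope (8.8 to 12.7 N), and single readings vary by about 1 N.
- **Final picture:** The case is upright against the fixed jaw and its front meets the moving plate to within about a pixel.
- **Jaw gap:** It measured about 50.8 mm against 50 mm expected, and the reading is only good to about 1 mm. The pictures alone therefore cannot prove flush to 0.6 mm; that rests on the force rise.
- **Disagreements on the way:** Two side-view readings of where the case sat in the grip differed by about 5 mm, so I placed it midway and it went in without side force. I first measured the vise about 1° off in yaw, which put about 13 N of cross-force on the grip in the first back stroke. I corrected the yaw after that.
- **Bystanders:** I did not touch any of them knowingly, but I made no separate check that they had stayed put.

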